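# Stop the shaker and hold up the tube carrier

### The job

Stop the shaker by pressing the red plunger on its stop box all the way down to its stop, and only then take the blue tube carrier by its yellow handle and lift it straight up off the shaker, level all the way and with all four tubes in their holes. Finish holding it in the air, still and level, about 12 cm above the platform it stood on; do not put it down or let go at the end. Leave the beaker, the white bottle and the orange-capped jar where they stand.

Things in the scene. Friction and masses are not known exactly. Their poses are not given: they have to be found in the camera images.
- shaker: orbital shaker, fixed: flat white box 138 (x) x 128 (y) mm with a bare metal platform whose top, the seat of the carrier, is 34 mm above the worktop; steel corner cleats on the platform rise 11 mm higher and stand about 3 mm clear of the carrier's foot. Origin: centre of the underside, z up, x and y along its sides; the front with a small green window faces -x
- carrier: tube carrier, loose, about 0.26 kg (varies) without its tubes: blue foot plate 116 (x) x 104 (y) mm, blue perforated plate 40 to 46 mm above its underside with four holes, and a tall central handle: two steel uprights carrying a yellow grip bar 14 (x) x 92 (y) x 24 (z) mm. It stands on the shaker's platform with its axes along the shaker's. Origin: centre of the underside, z up. The tubes' caps, 101 mm above its underside, are the highest things beside the handle
- handle (a point): centre of the yellow grip bar, 156 mm above the carrier's underside (190 mm above the worktop while it stands on the shaker); the bar runs along the y of the carrier, and is pinched across its 14 mm (x of the carrier); its top is 12 mm above this point, its underside 12 mm below, uprights 36 mm to either side
- stop_box: stop control of the shaker, fixed: grey box 76 x 76 x 36 mm with a black collar on top to 45 mm height and the red plunger above it. Origin: centre of the underside, z up
- plunger (a joint): travel of the red plunger in m: 0 is up, 0.012 is fully down at its stop. A spring holds it up: about 3.2 N starts it, about 8 N holds it at the stop; it springs back when released
- plunger_top (a point): centre of the top of the red mushroom head, diameter 42 mm, top 80 mm above the worktop when up; it moves down by 12 mm when pressed home
- beaker: bystander: clear glass beaker, 76 x 70 mm, 85 mm high, loose; origin at the centre of its underside, z up
- bottle: bystander: small white bottle with white screw cap, diameter 50 mm, 100 mm high, loose; origin at the centre of its underside, z up
- jar: bystander: small jar with orange screw cap, diameter 41 mm, 53 mm high, loose; origin at the centre of its underside, z up
- tube_a: clear sample tube with teal screw cap (cap diameter 41 mm, 95 mm high, about 0.06 kg), loose, standing in the carrier's hole at x +29, y +24 mm of the carrier, its bottom 6 mm above the carrier's underside; origin at the centre of its underside, z up
- tube_b: clear sample tube with teal screw cap (cap diameter 41 mm, 95 mm high, about 0.06 kg), loose, standing in the carrier's hole at x +29, y -24 mm of the carrier, its bottom 6 mm above the carrier's underside; origin at the centre of its underside, z up
- tube_c: clear sample tube with teal screw cap (cap diameter 41 mm, 95 mm high, about 0.06 kg), loose, standing in the carrier's hole at x -29, y +24 mm of the carrier, its bottom 6 mm above the carrier's underside; origin at the centre of its underside, z up
- tube_d: clear sample tube with teal screw cap (cap diameter 41 mm, 95 mm high, about 0.06 kg), loose, standing in the carrier's hole at x -29, y -24 mm of the carrier, its bottom 6 mm above the carrier's underside; origin at the centre of its underside, z up
There are look-alikes about, which are no part of the job. Leave any pink look-alike of the stop_box alone.

How it is judged:
By the outcome, as a careful person would: the job done as asked, in the order asked, and still so for the second after the job is handed in, while the arm keeps its last pose, push and grip.
It also fails if it takes over 45 s, if anything falls off the work surface, if the arm or the gripper's body presses on something with over 40 N, if the wrist force passes 120 N, or if a joint passes its speed limit or range.

### The arm

A 7-joint arm with a two-finger parallel gripper is mounted at the origin on a cart in front of the work surface, level with it; the furniture and walls round the work are solid. World frame = base frame: x ahead of the robot, y to its left, z up, the work surface at z = 0. Lengths are in mm, angles in rad, forces in N, time in s.
With the tool pointing down it reaches from about 400 to 875 mm from the base axis. Payload 4.4 kg.
Tool frame: the origin (TCP) lies midway between the tips of the shut fingers; the grasp point (between the pads) lies 19 mm behind it; z points along the fingers, y is the line along which they close (so a half turn about z gives the same grasp; the last joint's range is limited). The gripper opens to 85 mm and grips with 20 to 120 N. Pads are 22 mm wide; open, the fingers measure 114 mm over their backs; the gripper's body (76 mm by 85 mm) begins 54 mm behind the grasp point. The pads swing forward as they close: fully open they stand 13 mm farther back than shut.
Start: joints at [-1.231, 0.628, 0.038, 1.517, -0.027, 0.996, -0.02], TCP at [256.568, 597.236, 231.313] pointing down, gripper open.
Joint ranges: [-3.06, 3.06], [-0.37, 2.12], [-1.25, 1.32], [0.18, 2.47], [-1.1, 4.24], [0.23, 1.98], [-2.94, 2.94]. Speed limits (rad/s): [2.57, 2.57, 3.14, 3.14, 3.14, 3.14, 3.14].

### API

Orientations are given as [roll, pitch, yaw] about the fixed x, y, z axes, in that order (R = Rz(yaw) Ry(pitch) Rx(roll)).
In Python, from cell import ctrl gives the robot as it stands.
- The arm moves only by the shell command python3 -m handwheel 'ROWS'. ROWS is JSON, a list of rows, each a list of 3 entries, a list of its own where there are three numbers: the turn, a rotation vector about the tool's x, y, z in degrees, then the shift along the tool's x, y, z in m, then the closure, from 0 (fully open) to 1 (shut). A call has 1 to 5 rows; each row shifts and turns the commanded pose from where the row before left it, along the tool's axes as they then stand; what a row does not reach is not made up. A row lasts 1/12 s, in which the tool goes at most 41.7 mm and 7.16 degrees, less where a joint would pass 70% of its speed; a pose out of reach is approached as far as the arm can. A call is refused whole if a number of a shift passes 0.0417 or a number of a turn 7.16, either way. A call with a gripper value outside its range is refused whole. The fingers move at their own pace and stop on an object; the grip force is fixed at half the most. Time passes only in rows, so rows that do not move let the fingers close. It gives the time, the measured TCP pose, the force, the opening and the grip force at its end, in the units of the state.
- ctrl.read_state(): the state, without advancing time (a new reading comes with each control period).
- ctrl.get_image(name): name is "scene" or "top" or "wrist"; returns a dict with "pixels" (400x640x3 uint8, red, green, blue), "fx", "fy", "cx", "cy" (pixels), "pose" (4x4, takes a point from camera to world coordinates); the wrist camera has in their place "T_tool_cam" (4x4, takes a point from camera to tool coordinates, whose origin is the TCP and whose axes are the flange's). Camera axes: x right, y up, looking along -z (the intrinsics and any distortion apply to the point x, -y, -z); pixel columns grow to the right and rows downward; lengths in mm; the calibration is good to about 2 mm. A picture is of the moment at which its call begins: read the wrist's pose just before it. There is no depth.
- ctrl.finish_job(): hands the job in; it is judged then, once.
The state is a dict: "clock": time; "qpos": joint angles; "qd": joint speeds; "tau": joint torques, N m; "eef_pos": TCP position; "tool_rot": TCP orientation; "force": force on the tool from outside, world axes, zero at the start; "torque": the same for the moment, N m; "width": finger opening in mm; "gripper_force": force on a finger pad.
Only numpy, scipy, OpenCV 4.12 (cv2) and the standard library are available. Lean on these libraries where they do the work, as an engineer would, in place of code of your own. Each camera call takes 0.05 s, during which the arm holds its last target. There are 200 camera calls.

## Working session

There is one attempt and no reset: what is moved stays moved. The work goes in short steps, Python scripts to look and compute and a shell command to move; the robot and the scene stay as the last step left them, time stands still between calls to the robot, and variables do not carry over. Pictures are saved under pics/ and viewed, at most 10 in all, crops included, and the job is handed in when it is done.

```bash
mkdir -p pics; ls; python3 - <<'E'
from cell import ctrl
import cv2
s=ctrl.read_state();print({k:s[k] for k in('clock','eef_pos','tool_rot','force','width')})
for n in('scene','top'):
    d=ctrl.get_image(n);cv2.imwrite(f'pics/{n}1.png',d['pixels'][...,::-1]);print(n,d['fx'],d['fy'],d['cx'],d['cy'],d['pose'],[k for k in d])
E
```

```text
pics
{'clock': 0.0, 'eef_pos': array([256.31908202, 596.64386235, 230.37080058]), 'tool_rot': array([-3.13967206e+00,  5.68563130e-05,  2.73581562e+00]), 'force': array([ 0.12082901,  0.08078172, -0.38806295]), 'width': 85.40329937209037}
scene 429.4028242827497 429.4028242827497 321.8617374669117 197.32341295003064 [[ 8.01772651e-01  3.78768738e-01 -4.62271413e-01 -1.83337368e+02]
 [-5.97544094e-01  5.21130280e-01 -6.09396658e-01 -7.22940382e+02]
 [ 1.00832276e-02  7.64825127e-01  6.44159028e-01  1.10666930e+03]
 [ 0.00000000e+00  0.00000000e+00  0.00000000e+00  1.00000000e+00]] ['pixels', 'fx', 'fy', 'cx', 'cy', 'pose']
top 416.2058520615811 416.2058520615811 325.4396465401332 200.70965758284672 [[ 1.93885541e-02  9.92487325e-01 -1.20801466e-01  3.10032702e+02]
 [-9.99735987e-01  2.07351434e-02  9.89997664e-03  1.88416723e+02]
 [ 1.23304371e-02  1.20577627e-01  9.92627320e-01  1.47390572e+03]
 [ 0.00000000e+00  0.00000000e+00  0.00000000e+00  1.00000000e+00]] ['pixels', 'fx', 'fy', 'cx', 'cy', 'pose']
```

View pics/scene1.png

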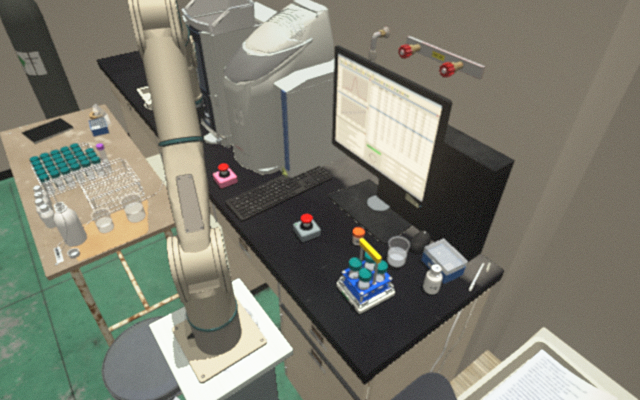

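View pics/top1.png

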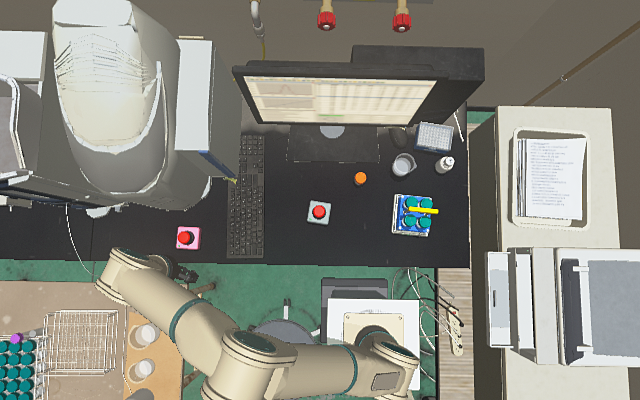

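The scene view shows the grey stop box with its red head at (307,218), the pink look-alike at (224,172), and the carrier's yellow bar at (371,248). In the top view the stop box is at (319,212), the bar at (423,210), the jar at (361,178), the beaker at (404,164) and the bottle at (445,164).

```bash
cat > h.py <<'E'
import numpy as np, cv2
from scipy.spatial.transform import Rotation as R
from cell import ctrl
def wpose(s):
    T=np.eye(4);T[:3,:3]=R.from_euler('xyz',s['tool_rot']).as_matrix();T[:3,3]=s['eef_pos'];return T
def grab(n):
    s=ctrl.read_state();d=ctrl.get_image(n)
    P=wpose(s)@d['T_tool_cam'] if n=='wrist' else d['pose']
    return d,np.array(P)
def ray(d,P,u,v):
    x=np.array([(u-d['cx'])/d['fx'],-(v-d['cy'])/d['fy'],-1.]);return P[:3,3],P[:3,:3]@x
def onz(d,P,u,v,z):
    o,r=ray(d,P,u,v);return o+r*(z-o[2])/r[2]
def tri(rays):
    A=0;b=0
    for o,r in rays:
        r=r/np.linalg.norm(r);M=np.eye(3)-np.outer(r,r);A=A+M;b=b+M@o
    return np.linalg.solve(A,b)
def mask(d,lo,hi,win=None):
    h=cv2.cvtColor(d['pixels'],cv2.COLOR_RGB2HSV);m=cv2.inRange(h,lo,hi)
    if win: w=np.zeros_like(m);w[win[1]:win[3],win[0]:win[2]]=255;m&=w
    return m
def big(m):
    c=max(cv2.findContours(m,cv2.RETR_EXTERNAL,cv2.CHAIN_APPROX_NONE)[0],key=cv2.contourArea);return c,cv2.minAreaRect(c)
YEL=((22,130,120),(34,255,255)); RED=((0,170,90),(6,255,255)); ORG=((8,150,120),(18,255,255))
E
python3 - <<'E'
from h import *
W={'top':dict(y=(390,190,460,230),r=(300,195,340,230),o=(350,168,372,190)),'scene':dict(y=(350,230,395,270),r=(290,205,325,230),o=(348,222,370,240))}
rays={}
for n in W:
    d,P=grab(n)
    for k,c in dict(y=YEL,r=RED,o=ORG).items():
        c_,r=big(mask(d,*c,W[n][k]));print(n,k,r,cv2.contourArea(c_))
        rays.setdefault(k,[]).append(ray(d,P,*r[0]))
        z=dict(y=202,r=80,o=53)[k];print('  onz',onz(d,P,*r[0],z).round(1))
        if k=='y':
            b=cv2.boxPoints(r);print([onz(d,P,*p,202 if n=='top' else 195).round(0)[:2] for p in b])
    if n=='top':
        for nm,u,v,z in(('beaker',404,164,60),('bottle',446,164,90),('boxcorner',309,203,36),('boxcorner',330,223,36),('mon',245,124,100),('pad',379,162,5)):print(nm,onz(d,P,u,v,z).round(0))
        cv2.imwrite('pics/topc.png',cv2.resize(d['pixels'][140:260,290:470,::-1],None,fx=4,fy=4,interpolation=cv2.INTER_CUBIC))
for k in rays:print(k,tri(rays[k]).round(1))
E
```

```text
top y ((423.0304870605469, 209.72560119628906), (30.037376403808594, 4.748555660247803), 6.340191841125488) 111.0
  onz [ 443.1 -125.3  202. ]
[array([440., -78.]), array([455., -80.]), array([ 446., -172.]), array([ 432., -170.])]
top r ((318.5, 211.5), (11.0, 11.0), 90.0) 97.5
  onz [442.6 197.1  80. ]
top o ((360.0, 177.5), (11.0, 10.0), 90.0) 89.5
  onz [566.5  56.   53. ]
beaker [616. -96.  60.]
bottle [ 613. -233.   90.]
boxcorner [476. 231.  36.]
boxcorner [408. 157.  36.]
mon [734. 453. 100.]
pad [633. -16.   5.]
scene y ((369.5000305175781, 249.50003051757812), (29.698482513427734, 7.071067810058594), 45.0) 190.5
  onz [ 437.7 -133.2  202. ]
[array([433., -82.]), array([458., -75.]), array([ 452., -173.]), array([ 428., -179.])]
scene r ((306.0, 218.0), (8.0, 12.0), 90.0) 72.5
  onz [441.1 190.7  80. ]
scene o ((357.9615173339844, 231.80767822265625), (11.371355056762695, 10.261953353881836), 33.6900634765625) 85.5
  onz [563.1  50.5  53. ]
y [ 443.9 -127.4  193.1]
r [444.  196.7  73.8]
o [567.7  55.4  46.4]
```

View pics/topc.png

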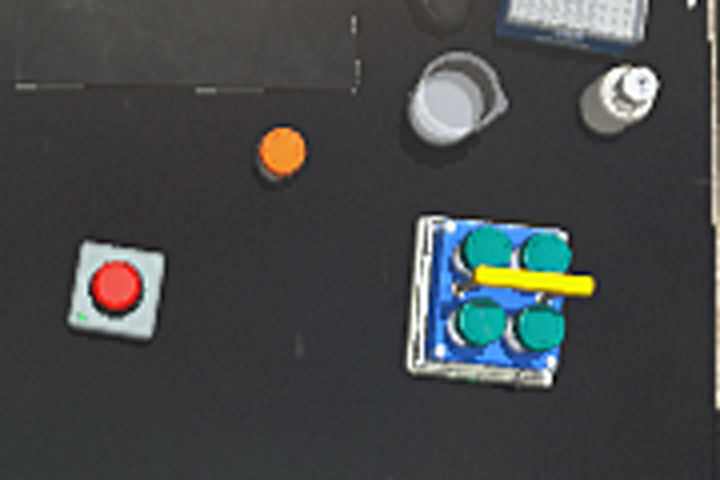

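The crop confirms the layout. The red plunger head is at about (443,196). The bar centre is at about (443.5,-126), with a carrier yaw of about -5.5°. Next I'll move over the plunger with the fingers shut.

```bash
python3 -m handwheel '[[[0,0,0],[-0.022,-0.0195,0.004],1],[[0,0,0],[-0.022,-0.0195,0.004],1],[[0,0,0],[-0.022,-0.0195,0.004],1],[[0,0,0],[-0.022,-0.0195,0.004],1],[[0,0,0],[-0.022,-0.0195,0.004],1]]'
```

```text
clock: 0.62
eef_pos: [319.5, 462.8, 211.0]
tool_rot: [-3.141, 0.0, 2.736]
force: [0.8, 0.2, 0.3]
width: 25.4
gripper_force: 0.0
```

```bash
R='x'; python3 -m handwheel '[[[0,0,0],[-0.022,-0.0195,0.004],1],[[0,0,0],[-0.022,-0.0195,0.004],1],[[0,0,0],[-0.022,-0.0195,0.004],1],[[0,0,0],[-0.022,-0.0195,0.004],1],[[0,0,0],[-0.022,-0.0195,0.004],1]]'; python3 -m handwheel '[[[0,0,0],[-0.022,-0.0195,0.004],1],[[0,0,0],[-0.022,-0.0195,0.004],1],[[0,0,0],[-0.022,-0.0195,0.004],1],[[0,0,0],[-0.022,-0.0195,0.004],1],[[0,0,0],[0,0,0],1]]'
python3 - <<'E'
from h import *
d,P=grab('wrist');cv2.imwrite('pics/w1.png',d['pixels'][...,::-1])
c,r=big(mask(d,*RED));print(r,cv2.contourArea(c),onz(d,P,*r[0],80));s=ctrl.read_state();print(s['eef_pos'],s['tool_rot'],s['qpos'],s['clock'])
E
```

```text
clock: 1.03
eef_pos: [382.1, 329.9, 191.2]
tool_rot: [3.142, 0.0, 2.736]
force: [0.9, -0.1, 0.7]
width: -0.2
gripper_force: 0.0
clock: 1.45
eef_pos: [434.0, 218.0, 174.7]
tool_rot: [-3.138, 0.002, 2.727]
force: [0.7, -1.3, 0.1]
width: -0.0
gripper_force: 0.0
((299.1693420410156, 208.15087890625), (42.12220001220703, 22.936399459838867), 9.688786506652832) 157.0 [435.20625148 202.76776471  80.        ]
[432.93879497 221.24865379 174.98527542] [-3.13969967e+00  5.17705913e-04  2.72927077e+00] [-0.54980836  0.48071995  0.02622475  2.02436565 -0.01778222  0.63794539
  0.64621846] 1.5
```

View pics/w1.png

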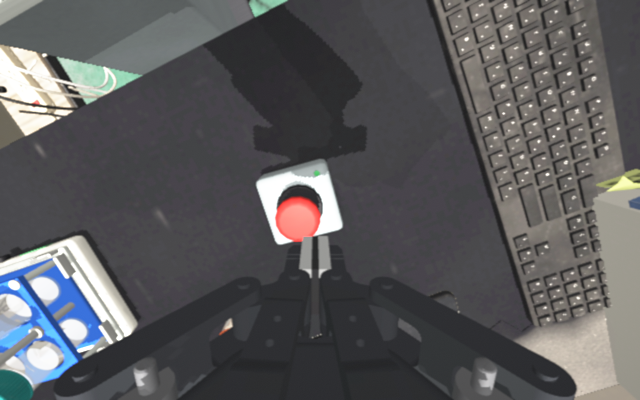

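The red head is a disc of about 46 px at (298,218) in the wrist view, and the shut fingertips end near (318,240). My mask caught only part of the disc, so I'll redo the centre with a wider hue range.

```bash
python3 - <<'E'
from h import *
d,P=grab('wrist');w=(260,170,345,242)
m=mask(d,(0,120,80),(8,255,255),w)|mask(d,(170,120,80),(180,255,255),w)
c,_=big(m);(u,v),r=cv2.minEnclosingCircle(c);print(u,v,r)
p=onz(d,P,u,v,80);T=wpose(ctrl.read_state());print(p,'tool delta',T[:3,:3].T@(p-T[:3,3]))
E
```

```text
294.3359680175781 219.90414428710938 22.485084533691406
[442.46868422 197.74588336  80.        ] tool delta [-19.75367484 -19.68580438  95.19183191]
```

```bash
python3 -m handwheel '[[[0,0,0],[-0.01,-0.0095,0.015],1],[[0,0,0],[-0.0095,-0.0095,0.02],1],[[0,0,0],[0,0,0.025],1],[[0,0,0],[0,0,0.02],1],[[0,0,0],[0,0,0.006],1]]'; python3 -m handwheel '[[[0,0,0],[0,0,0.002],1],[[0,0,0],[0,0,0.003],1],[[0,0,0],[0,0,0.003],1],[[0,0,0],[0,0,0],1]]'
```

```text
clock: 1.97
eef_pos: [440.3, 200.5, 87.1]
tool_rot: [-3.139, -0.003, 2.738]
force: [-0.0, -0.2, -0.6]
width: -0.1
gripper_force: 0.0
clock: 2.3
eef_pos: [442.5, 200.3, 81.8]
tool_rot: [3.141, 0.001, 2.737]
force: [0.1, 0.2, 0.3]
width: 0.0
gripper_force: 0.0
```

```bash
python3 -m handwheel '[[[0,0,0],[0.001,-0.002,0.003],1],[[0,0,0],[0,0,0.003],1],[[0,0,0],[0,0,0.003],1],[[0,0,0],[0,0,0],1]]'; python3 -m handwheel '[[[0,0,0],[0,0,0.002],1],[[0,0,0],[0,0,0.001],1],[[0,0,0],[0,0,0],1]]'
```

```text
clock: 2.63
eef_pos: [441.5, 199.0, 72.6]
tool_rot: [3.139, 0.001, 2.736]
force: [0.4, 2.2, 5.9]
width: -0.1
gripper_force: 2.8
clock: 2.88
eef_pos: [441.5, 199.0, 69.8]
tool_rot: [3.139, 0.001, 2.736]
force: [0.8, 0.8, 6.4]
width: 0.0
gripper_force: 3.4
```

```bash
python3 -m handwheel '[[[0,0,0],[0,0,0.001],1],[[0,0,0],[0,0,0.001],1],[[0,0,0],[0,0,0],1]]'; python3 -m handwheel '[[[0,0,0],[0,0,0.001],1],[[0,0,0],[0,0,0.001],1],[[0,0,0],[0,0,0],1]]'
```

```text
clock: 3.13
eef_pos: [441.5, 199.0, 68.1]
tool_rot: [3.139, 0.001, 2.736]
force: [0.1, 1.6, 6.5]
width: -0.2
gripper_force: 3.8
clock: 3.38
eef_pos: [441.6, 199.1, 67.8]
tool_rot: [3.139, 0.002, 2.736]
force: [-2.3, 0.1, 28.5]
width: 0.4
gripper_force: 14.1
```

The plunger went down the full 12 mm and the force rose sharply to 28 N, so it is at its stop. I'll lift straight up, turning on the way and opening the fingers later.

```bash
python3 -m handwheel '[[[0,0,0],[0,0,0],1],[[0,0,0],[0,0,-0.01],1],[[0,0,0],[0,0,-0.03],1],[[0,0,0],[0,0,-0.03],1],[[0,0,0],[0,0,-0.03],1]]'; python3 -m handwheel '[[[0,0,7.1],[0,0,-0.02],0],[[0,0,7.1],[0,0,-0.02],0],[[0,0,7.1],[0,0,-0.02],0],[[0,0,7.1],[0,0,-0.02],0],[[0,0,7.1],[0,0,-0.02],0]]'; python3 -m handwheel '[[[0,0,7.1],[0,0,0],0],[[0,0,7.1],[0,0,0],0],[[0,0,7.1],[0,0,0],0],[[0,0,7.1],[0,0,0],0],[[0,0,7.1],[0,0,0],0]]'
python3 - <<'E'
from h import *
s=ctrl.read_state();T=wpose(s);print(s['qpos'],T.round(3));print(T[:3,:3].T@(np.array([443,-126,255])-T[:3,3]))
E
```

```text
clock: 3.8
eef_pos: [439.4, 197.4, 166.0]
tool_rot: [-3.139, -0.002, 2.736]
force: [0.7, -0.3, -0.6]
width: -0.2
gripper_force: 0.0
clock: 4.22
eef_pos: [439.6, 197.6, 266.0]
tool_rot: [-3.14, -0.0, 2.11]
force: [0.5, -0.1, -0.4]
width: 60.5
gripper_force: 0.0
clock: 4.63
eef_pos: [439.7, 197.7, 264.9]
tool_rot: [-3.14, 0.001, 1.49]
force: [0.6, 0.6, -0.2]
width: 85.7
gripper_force: 0.0
[-0.75942235  0.36642713  0.38067881  1.93377206 -0.17427914  0.87492168
 -0.3698932 ] [[ 8.10000e-02  9.97000e-01 -2.00000e-03  4.39688e+02]
 [ 9.97000e-01 -8.10000e-02 -1.00000e-03  1.97664e+02]
 [-1.00000e-03 -2.00000e-03 -1.00000e+00  2.64944e+02]
 [ 0.00000e+00  0.00000e+00  0.00000e+00  1.00000e+00]]
[-322.33515494   29.4019977    10.18101841]
```

```bash
python3 -m handwheel '[[[0,0,0],[-0.032,0.003,-0.005],0],[[0,0,0],[-0.032,0.003,-0.005],0],[[0,0,0],[-0.032,0.003,-0.005],0],[[0,0,0],[-0.032,0.003,-0.005],0],[[0,0,0],[-0.032,0.003,-0.005],0]]'; python3 -m handwheel '[[[0,0,0],[-0.032,0.003,0],0],[[0,0,0],[-0.032,0.003,0],0],[[0,0,0],[-0.032,0.003,0],0],[[0,0,0],[-0.032,0.003,0],0],[[0,0,0],[0,0,0],0]]'
python3 - <<'E'
from h import *
d,P=grab('wrist');cv2.imwrite('pics/w2.png',d['pixels'][...,::-1]);s=ctrl.read_state();T=wpose(s);print(T.round(3))
c,r=big(mask(d,*YEL));print(r,cv2.contourArea(c))
for p in cv2.boxPoints(r):print(p,onz(d,P,*p,202).round(1))
E
```

```text
clock: 5.05
eef_pos: [442.5, 35.9, 290.2]
tool_rot: [-3.14, 0.0, 1.497]
force: [0.6, -0.4, -0.1]
width: 85.4
gripper_force: 0.0
clock: 5.47
eef_pos: [444.8, -98.1, 290.5]
tool_rot: [3.142, 0.004, 1.487]
force: [0.1, -0.1, -0.2]
width: 85.2
gripper_force: 0.0
[[ 8.20000e-02  9.97000e-01 -1.00000e-03  4.44895e+02]
 [ 9.97000e-01 -8.20000e-02 -1.00000e-03 -9.46530e+01]
 [-1.00000e-03 -1.00000e-03 -1.00000e+00  2.90164e+02]
 [ 0.00000e+00  0.00000e+00  0.00000e+00  1.00000e+00]]
((317.0, 229.5), (99.0, 16.0), 90.0) 1387.0
[309. 180.] [442.  -77.9 202. ]
[325. 180.] [455.1 -79.  202. ]
[325. 279.] [ 448.2 -172.   202. ]
[309. 279.] [ 433.6 -170.8  202. ]
```

View pics/w2.png

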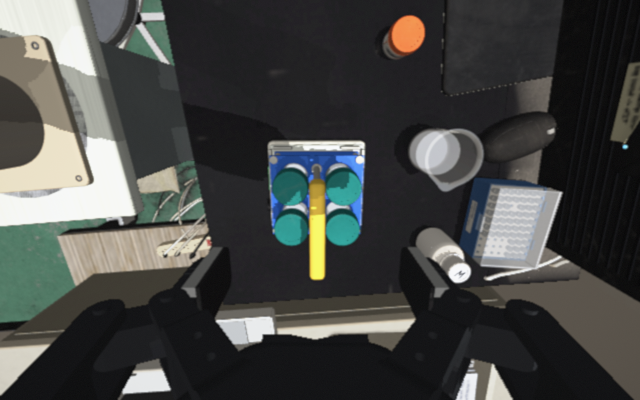

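The bar lies along the tool's x, from (317,180) to (317,279). The fingers straddle it and the four teal caps sit at either side. The bar centre comes out at (444.7,-125) and the yaw matches. I'll centre the tool and go down.

```bash
python3 -m handwheel '[[[0,0,0],[-0.015,0.001,0.015],0],[[0,0,0],[-0.015,0.001,0.02],0],[[0,0,0],[0,0,0.02],0],[[0,0,0],[0,0,0.005],0],[[0,0,0],[0,0,0],0]]'
python3 - <<'E'
from h import *
d,P=grab('wrist');s=ctrl.read_state();T=wpose(s)
c,r=big(mask(d,*YEL));print(r,cv2.contourArea(c))
b=cv2.boxPoints(r);Q=np.array([onz(d,P,*p,202) for p in b]);print(Q.round(1));print(T.round(3),(T[:3,:3].T@(np.append(Q.mean(0)[:2],171)-T[:3,3])).round(1))
E
```

```text
clock: 5.93
eef_pos: [444.4, -119.7, 228.9]
tool_rot: [-3.137, -0.001, 1.497]
force: [-0.0, 0.5, 0.9]
width: 85.1
gripper_force: 0.0
((316.0, 235.5), (133.0, 22.0), 90.0) 2601.0
[[ 441.6  -78.4  202. ]
 [ 454.8  -79.3  202. ]
 [ 449.1 -172.3  202. ]
 [ 433.9 -171.2  202. ]]
[[ 7.30000e-02  9.97000e-01 -2.00000e-03  4.45372e+02]
 [ 9.97000e-01 -7.30000e-02  1.00000e-03 -1.19930e+02]
 [ 1.00000e-03 -2.00000e-03 -1.00000e+00  2.29962e+02]
 [ 0.00000e+00  0.00000e+00  0.00000e+00  1.00000e+00]] [-5.4 -0.  59. ]
```

```bash
python3 -m handwheel '[[[0,0,0],[-0.003,0,0.015],0],[[0,0,0],[-0.002,0,0.02],0],[[0,0,0],[0,0,0.016],0],[[0,0,0],[0,0,0.007],0],[[0,0,0],[0,0,0],0]]';  python3 -m handwheel '[[[0,0,0],[0,0,0],0.5],[[0,0,0],[0,0,0],0.6],[[0,0,0],[0,0,0],0.65],[[0,0,0],[0,0,0],0.7],[[0,0,0],[0,0,0],0.7]]'
```

```text
clock: 6.4
eef_pos: [445.3, -125.1, 171.9]
tool_rot: [-3.14, -0.001, 1.498]
force: [0.1, -0.2, -1.0]
width: 85.6
gripper_force: 0.0
clock: 6.82
eef_pos: [445.8, -126.0, 172.8]
tool_rot: [3.14, -0.0, 1.497]
force: [0.4, 0.2, 1.3]
width: 26.3
gripper_force: 0.0
```

```bash
python3 -m handwheel '[[[0,0,0],[0,0,0],0.74],[[0,0,0],[0,0,0],0.78],[[0,0,0],[0,0,0],0.81],[[0,0,0],[0,0,0],0.83],[[0,0,0],[0,0,0],0.85]]';  python3 -m handwheel '[[[0,0,0],[0,0,0],1],[[0,0,0],[0,0,0],1],[[0,0,0],[0,0,0],1],[[0,0,0],[0,0,0],1],[[0,0,0],[0,0,0],1]]'
```

```text
clock: 7.23
eef_pos: [444.6, -126.0, 172.2]
tool_rot: [-3.14, -0.0, 1.496]
force: [-3.5, 0.5, 2.9]
width: 13.7
gripper_force: 32.9
clock: 7.65
eef_pos: [444.7, -126.0, 172.3]
tool_rot: [-3.14, -0.0, 1.496]
force: [-4.5, -0.1, 4.9]
width: 13.6
gripper_force: 58.8
```

```bash
python3 -m handwheel '[[[0,0,0],[0,-0.0008,-0.001],1],[[0,0,0],[0,0,-0.002],1],[[0,0,0],[0,0,-0.003],1],[[0,0,0],[0,0,-0.004],1],[[0,0,0],[0,0,0],1]]';  python3 -m handwheel '[[[0,0,0],[0,0,0],1],[[0,0,0],[0,0,0],1]]'
python3 - <<'E'
from h import *
for n in('wrist','scene'):
    d,P=grab(n);im=d['pixels'][...,::-1]
    if n=='scene': im=cv2.resize(im[200:340,280:460],None,fx=4,fy=4,interpolation=cv2.INTER_CUBIC)
    cv2.imwrite(f'pics/{n}3.png',im)
s=ctrl.read_state();print(s['torque'],s['force'])
E
```

```text
clock: 8.07
eef_pos: [445.3, -126.1, 182.9]
tool_rot: [3.14, 0.0, 1.497]
force: [0.5, 0.8, -4.9]
width: 13.1
gripper_force: 58.5
clock: 8.23
eef_pos: [444.8, -125.9, 182.3]
tool_rot: [3.141, -0.0, 1.497]
force: [0.5, 0.7, -4.7]
width: 13.1
gripper_force: 58.5
[ 0.04213187 -0.02225377  0.00493648] [ 0.50108337 -0.05119629 -5.40786591]
```

View pics/scene3.png

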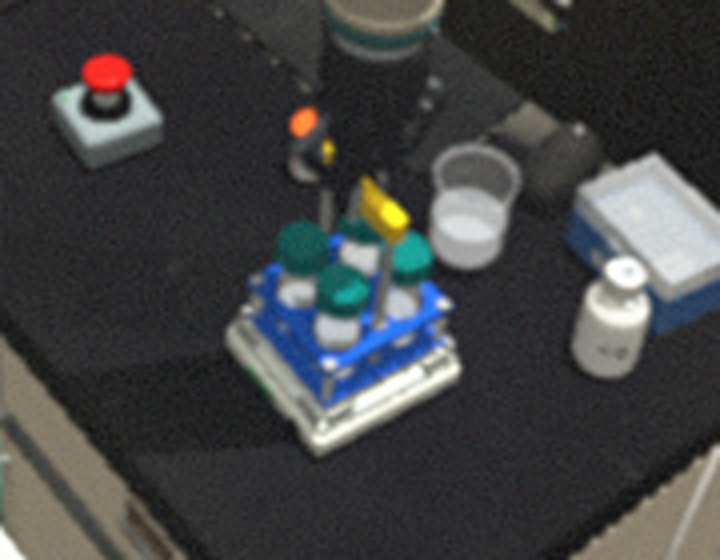

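The carrier is up 10 mm and level, at (350,310) in the crop. All four caps are in place and it clears the platform. The load is about 5 N, which matches the carrier and its tubes. I'll lift the remaining 110 mm.

```bash
python3 -m handwheel '[[[0,0,0],[0,0,-0.004],1],[[0,0,0],[0,0,-0.007],1],[[0,0,0],[0,0,-0.009],1],[[0,0,0],[0,0,-0.01],1],[[0,0,0],[0,0,-0.01],1]]';  python3 -m handwheel '[[[0,0,0],[0,0,-0.01],1],[[0,0,0],[0,0,-0.01],1],[[0,0,0],[0,0,-0.01],1],[[0,0,0],[0,0,-0.01],1],[[0,0,0],[0,0,-0.01],1]]'; python3 -m handwheel '[[[0,0,0],[0,0,-0.008],1],[[0,0,0],[0,0,-0.006],1],[[0,0,0],[0,0,-0.004],1],[[0,0,0],[0,0,-0.002],1],[[0,0,0],[0,0,0],1]]'; python3 -m handwheel '[[[0,0,0],[0,0,0],1],[[0,0,0],[0,0,0],1],[[0,0,0],[0,0,0],1],[[0,0,0],[0,0,0],1],[[0,0,0],[0,0,0],1]]'
python3 - <<'E'
from h import *
d,P=grab('scene');im=cv2.resize(d['pixels'][150:310,280:460,::-1],None,fx=3.5,fy=3.5,interpolation=cv2.INTER_CUBIC);cv2.imwrite('pics/scene4.png',im)
s=ctrl.read_state();print(s['torque'],s['force'],abs(s['qd']).max())
E
```

```text
clock: 8.75
eef_pos: [444.8, -126.2, 223.5]
tool_rot: [3.141, 0.0, 1.496]
force: [0.2, -0.4, -5.9]
width: 13.1
gripper_force: 58.6
clock: 9.17
eef_pos: [444.5, -126.1, 273.7]
tool_rot: [3.141, -0.0, 1.496]
force: [-0.4, -0.2, -4.9]
width: 13.0
gripper_force: 58.6
clock: 9.58
eef_pos: [444.7, -126.0, 292.6]
tool_rot: [3.141, -0.0, 1.497]
force: [0.2, -0.5, -4.9]
width: 13.2
gripper_force: 58.6
clock: 10.0
eef_pos: [444.5, -126.0, 292.1]
tool_rot: [-3.141, -0.0, 1.496]
force: [-0.0, -0.2, -5.0]
width: 13.3
gripper_force: 58.6
[-0.00523762  0.00063353  0.0442286 ] [-0.03937444  0.25686302 -5.7353206 ] 0.0023764277263030003
```

View pics/scene4.png

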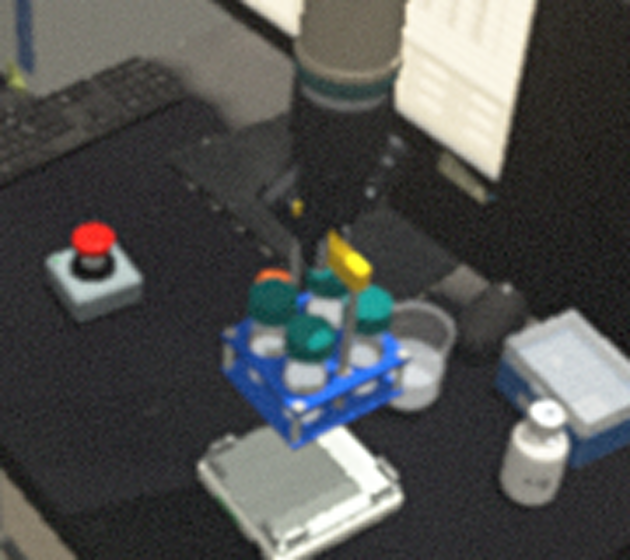

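The carrier hangs level at (310,360) in the crop, above the bare platform at (300,490). All four tubes are seated and the bystanders haven't moved. It is 120 mm up and still.

```bash
python3 -c "from cell import ctrl; print(ctrl.finish_job())"
```

```text
the job is handed in; nothing more can be done
None
```

I pressed the plunger down to its stop, then lifted the carrier straight up, and handed the job in at about 10 s with it held still and level 120 mm above the platform, all four tubes in their holes.

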